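# Pin the wheel's pulley and press in its keyed spindle

## Task

The belt pulley of the potter's wheel drive stands on the bench with its lug in the fork. First lock it: push the headed pin with the flat grip tab down through the fork and lug holes until its flange sits on the fork. Then put the keyed steel spindle into the pulley's hub, turning it until the key drops into the keyway, push it down against the ejector spring until its collar is fully home on the hub, and finish still gripping the spindle and pressing it down, so that it could be fastened; the pin stays fully in, and the other things on the bench are left where they are.

Things in the scene. Friction and masses are not known exactly. Their poses are not given: they have to be found in the camera images.
- shaft_head (a point): Middle of the loose steel spindle's square head (24 x 24 mm, 40 mm tall, flats facing x and y; 0.35 kg). z up, x = side of the key. Below: collar 40 mm across, 6 thick (underside 26 mm below this point), then 46 mm of 20 mm round shaft, tip tapered. Key: 6 mm wide, out to 14 mm from the axis, from 2 mm under the collar to 14 mm above the tip: a plain round pilot leads
- shaft_block (a point): Centre of the top of the wooden block (85 mm square, 62 mm tall, 31 mm hole) in which the spindle hangs upright at the start, its collar on the block's top. Its key then points away from the robot, within 45 degrees of straight; a dark line on the collar's top, beside the head, marks the key's side
- pin_tab (a point): Middle of the loose steel pin's flat upright grip tab (26 mm along x, 16 mm thick along y, 40 mm tall; pin 0.12 kg). z up along the pin. Below: flange 28 mm across, 5 thick (underside 25 mm below this point), then 46 mm of shank 12 mm across, the last 7 mm tapered to 5 mm. It hangs upright at the start in the smaller wooden block (70 mm square, 62 mm tall), flange on the block's top
- fork_hole (a point): Centre of the 14 mm hole's mouth in the top of the fixed fork, 62 mm above the table, 105 mm from the hub's axis; z up. Fork: two level plates 36 mm square, 12 thick, joined at the side away from the hub; the pulley's lug lies between them with a 14 mm hole, at most 1 mm off line (the tapered pin draws it in). Nothing stands above the fork
- hub_mouth (a point): Centre of the bore's mouth on top of the pulley's hub (54 mm across), 100 mm above the table; z up, x = direction of the keyway, a slot open to the bore (the key must point this way, not opposite). Bore 22 mm across; keyway 8.5 mm wide, out to 15.5 mm. Pulley below: 120 mm across, turns easily until pinned, then about 1 degree of play. Fork lies on the y side
- ejector (a joint): Travel (m) of the spring disc in the bore: 0 up, grows when pressed. Its top is 36 mm below the mouth at 0, so the spindle meets it with the collar 10 mm above the hub. It pushes back with 6 N there and 11 N with the collar home (0.010), and lifts the spindle again if it is let go
Not all that is in view belongs to the job. What is shaped like the part that bears pin_tab but green or purple is not meant.

How it is judged:
By the outcome, as a careful person would: the job done as asked, in the order asked, and still so for the second after the job is handed in, while the arm keeps its last pose, push and grip.
It also fails if it takes over 69 s, if anything falls off the work surface, if the arm or the gripper's body presses on something with over 40 N, if the wrist force passes 120 N, or if a joint passes its speed limit or range.

## Robot

A 6-joint arm with a two-finger parallel gripper is mounted at the origin on the work surface. World frame = base frame: x ahead of the robot, y to its left, z up, the work surface at z = 0. Lengths are in m, angles in rad, forces in N, time in s.
With the tool pointing down it reaches from about 0.35 to 0.775 m from the base axis. Payload 5.5 kg.
Tool frame: the origin (TCP) lies midway between the tips of the shut fingers; the grasp point (between the pads) lies grip_point_offset behind it (grip_point_offset is the distance from the TCP to the grasp point, in m); z points along the fingers, y is the direction in which the jaws open and shut (so a half turn about z gives the same grasp; the last joint's range is limited). The gripper opens to 85 mm and grips with 20 to 120 N. Pads are 22 mm wide; open, the fingers measure 114 mm over their backs; the gripper's body (76 mm by 85 mm) begins 54 mm behind the grasp point. The pads swing forward as they close: fully open they stand 13 mm farther back than shut.
Start: joints at [1.118, 0.313, 0.046, 1.304, 0, 1.431], TCP at [0.177, 0.547, 0.231] pointing down, gripper open.
Joint ranges: [-2.76, 2.76], [-0.86, 1.69], [-1.03, 1.26], [-2.2, 2.34], [-1.47, 1.5], [-3.14, 3.14]. Speed limits (rad/s): [2.57, 2.57, 3.14, 3.14, 3.14, 3.14].

## Interface

Orientations are given as a unit quaternion [w, x, y, z].
In Python, from workcell import * gives the robot as it stands.
- The arm moves only by the tool send_rows, never from a script. Its argument "series" is one flat list of numbers, 7 for each row, row after row: the shift along the tool's x, y, z in cm, then the turn, a rotation vector about the tool's x, y, z in degrees, then the opening, from 0 (shut) to 1 (fully open). A call has 1 to 10 rows; each row is the pose to reach, as a shift and turn from the pose commanded when the call began, along the tool's axes at that moment; what a row does not reach only later rows make up. A row lasts 1/12 s, in which the tool goes at most 41.7 mm and 7.16 degrees, less where a joint would pass 70% of its speed; a pose out of reach is approached as far as the arm can. A call with a gripper value outside its range is refused whole. The fingers move at their own pace and stop on an object; "newtons" is the grip in N (left out, the last holds). Time passes only in rows, so rows that repeat a pose let the fingers close. It gives the time, the measured TCP pose, the force and the opening at its end, in the units of the state.
- get_state(): the state, without advancing time (a new reading comes with each control period).
- read_camera(name): name is "scene" or "top" or "wrist"; returns the picture (384x512x3 uint8, blue, green, red); there is no depth.
- camera_info(name): a dict with "K" (3x3 intrinsics, pixels), "xyz" and "attitude" of the camera in the world. Camera axes: x right, y down, z forward; pixel columns grow to the right and rows downward; lengths in m; the calibration is good to about 2 mm. A picture is of the moment at which its call begins: read the wrist's pose just before it. camera_info takes no time and is no camera call; for the wrist camera it gives the pose at the moment of the call.
- hand_in(): hands the job in, once; it reports no verdict.
Trained networks look in the newest picture that a camera, given by its name, has taken for a name from the list of things; names that differ only in an ending like _2 or _b are one class to them, and where a whole thing is asked for, a point or a joint stands for the part that bears it (a point fixed in the world has none). Each returns a list of dicts, best first, with "p" (0 to 1); they miss things now and then, are a little off and sometimes report something else, mostly with a low value. They report only what shows in the picture. A call takes as long as a camera call. They do not tell look-alikes from the thing itself.
- silhouettes(camera, label): "pixels" (384x512 bool, what is visible of it) and "box" ([left, top, width, height] in pixels, round what is visible of it).
The state is a dict: "clock": time; "joint_pos": joint angles; "qvel": joint speeds; "tau": joint torques, N m; "tcp_pos": TCP position; "orientation": TCP orientation; "wrist_force": force on the tool from outside, world axes, zero at the start; "ft_torque": the same for the moment, N m; "finger_gap": finger opening in m.
Only numpy, scipy, OpenCV 4.12 (cv2) and the standard library are available. Lean on these libraries where they do the work, as an engineer would, in place of code of your own. Each camera call takes 0.05 s, during which the arm holds its last target. There are 200 camera calls.

## Working session

There is one attempt and no reset: what is moved stays moved. The work goes in short steps, Python scripts to look and compute and a tool call to move; the robot and the scene stay as the last step left them, time stands still between calls to the robot, and variables do not carry over. Pictures are saved under pics/ and viewed, about 8 in all and at most 12, crops included, and the job is handed in when it is done.

Besides the shell and the picture viewer there is one more tool, called after ">>>" as name(argument=value, ...), one argument or row to a line, values as JSON. send_rows: Moves the arm, as the interface text tells. Its arguments: {"type":"object","properties":{"series":{"type":"array"},"newtons":{"type":"number"}},"required":["series"]}

```bash
ls; mkdir -p pics
python3 - <<'E'
from workcell import *
import cv2,numpy as np
s=get_state();print(s)
for c in("scene","top"):
    i=camera_info(c);print(c,i)
    im=read_camera(c);cv2.imwrite(f'pics/{c}0.png',im)
    for l in("shaft_head","shaft_block","pin_tab","fork_hole","hub_mouth"):
        try:
            for d in silhouettes(c,l)[:4]:print(c,l,round(d['p'],2),d['box'])
        except Exception as e:print(l,e)
a=cv2.imread('pics/scene0.png');b=cv2.imread('pics/top0.png')
print(get_state()['clock'])
E
```

```text
pics
{'clock': 0.0, 'joint_pos': array([1.11838317e+00, 3.13974991e-01, 4.49465004e-02, 1.30361304e+00,
       2.93617983e-05, 1.43117251e+00]), 'qvel': array([-6.84515758e-05,  5.33020407e-04,  1.78527798e-04,  4.35798589e-04,
        3.86733857e-04, -1.10604853e-03]), 'tau': array([ 1.11399511e-04, -4.80629933e+01,  2.98533243e+01,  1.95029809e-02,
       -2.93596649e-04,  2.71285522e-06]), 'tcp_pos': array([0.17671461, 0.54661335, 0.23041006]), 'orientation': array([-2.83178048e-04,  1.55757842e-01,  9.87794839e-01, -8.78189975e-04]), 'wrist_force': array([-0.34973057,  0.28673202,  0.05560177]), 'ft_torque': array([-0.00606871, -0.0183153 ,  0.00637887]), 'finger_gap': 0.08536327246626794}
scene {'K': array([[456.0111957 ,   0.        , 249.61272711],
       [  0.        , 456.0111957 , 190.61102854],
       [  0.        ,   0.        ,   1.        ]]), 'xyz': array([0.76751237, 0.39209523, 0.94704581]), 'attitude': array([-0.07367691,  0.25163356,  0.9291201 , -0.2607453 ])}
scene shaft_head 0.81 [212.4, 153.5, 15.5, 24.4]
scene shaft_block 0.72 [193.7, 154.5, 51.6, 46.5]
scene pin_tab 0.77 [190.5, 115.6, 13.3, 18.7]
scene pin_tab 0.58 [224.1, 107.1, 15.5, 24.6]
scene pin_tab 0.5 [186.2, 93.1, 11.7, 21.9]
scene fork_hole 0.96 [241.1, 233.1, 97.8, 116.4]
scene hub_mouth 0.61 [251.7, 239.9, 60.4, 72.3]
top {'K': array([[419.9858808 ,   0.        , 261.30647958],
       [  0.        , 419.9858808 , 197.74645689],
       [  0.        ,   0.        ,   1.        ]]), 'xyz': array([ 0.35553842, -0.06220585,  1.00815247]), 'attitude': array([-0.05166867,  0.71036858, -0.6990458 ,  0.0635752 ])}
top shaft_head 0.64 [285.3, 182.4, 17.8, 17.9]
top shaft_block 0.57 [277.4, 173.6, 37.3, 42.0]
top pin_tab 0.67 [384.2, 205.5, 16.3, 9.3]
top pin_tab 0.64 [347.8, 193.4, 13.6, 10.6]
top pin_tab 0.57 [345.1, 232.1, 13.8, 11.7]
top fork_hole 0.55 [112.4, 150.0, 105.6, 82.2]
top hub_mouth 0.85 [132.6, 167.2, 70.8, 52.0]
0.6
```

View pics/scene0.png

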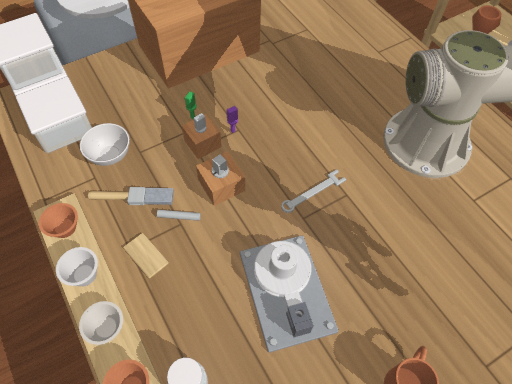

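View pics/top0.png

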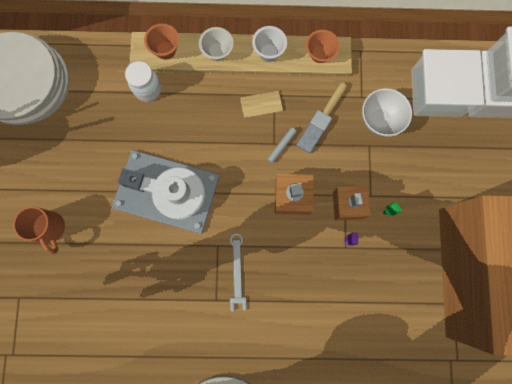

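```bash
cat > h.py <<'E'
import numpy as np,cv2
from workcell import *
from scipy.spatial.transform import Rotation as R
def rot(q): q=np.array(q);return R.from_quat([q[1],q[2],q[3],q[0]]).as_matrix()
def back(i,u,v,z):
    d=rot(i['attitude'])@np.linalg.inv(i['K'])@[u,v,1]; return i['xyz']+d*(z-i['xyz'][2])/d[2]
def proj(i,P):
    c=(np.atleast_2d(P)-i['xyz'])@rot(i['attitude']); p=c@i['K'].T; return p[:,:2]/p[:,2:]
def tri(obs):
    A=np.zeros((3,3));b=np.zeros(3)
    for i,u,v in obs:
        d=rot(i['attitude'])@np.linalg.inv(i['K'])@[u,v,1];d/=np.linalg.norm(d);M=np.eye(3)-np.outer(d,d);A+=M;b+=M@i['xyz']
    return np.linalg.solve(A,b)
def snap(name,crop=None,k=2,f=None):
    i=camera_info(name);im=read_camera(name)
    if f:
        cv2.imwrite('pics/raw_'+f,im);c=im
        if crop: x,y,w,h=crop;c=im[y:y+h,x:x+w]
        cv2.imwrite('pics/'+f,cv2.resize(c,None,fx=k,fy=k,interpolation=cv2.INTER_CUBIC))
    return i,im
E
python3 - <<'E'
from h import *
np.set_printoptions(precision=4,suppress=True)
s,t=camera_info('scene'),camera_info('top')
for n,a,b,z in [('pin',(200,122),(355,199),.095),('green',(190,100),(393,209),.05),('purple',(232,118),(352,239),.05),('shaft',(220,164),(296,190),.09),('hub',(285,254),(174,187),.1),('fork',(296,318),(133,179),.062)]:
    print(n,tri([(s,*a),(t,*b)]),back(s,*a,z),back(t,*b,z))
print(proj(s,[[0,0,0],[.177,.547,.23]]),proj(t,[[0,0,0],[.177,.547,.23]]))
import cv2
a=cv2.imread('pics/scene0.png');b=cv2.imread('pics/top0.png')
A=cv2.resize(a[85:205,165:265],(500,600),interpolation=cv2.INTER_CUBIC)[:300]
c1=cv2.resize(a[230:350,235:345],None,fx=3.5,fy=3.5,interpolation=cv2.INTER_CUBIC)
c2=cv2.resize(a[90:210,175:251],None,fx=3.5,fy=3.5,interpolation=cv2.INTER_CUBIC)
c3=cv2.resize(b[145:235,105:225],None,fx=2.,fy=2,interpolation=cv2.INTER_CUBIC)
c4=cv2.resize(b[165:255,265:385],None,fx=2,fy=2,interpolation=cv2.INTER_CUBIC)
o=np.zeros((600,800,3),np.uint8);o[:420,:385]=c1;o[:420,390:390+c2.shape[1]]=c2;o[420:,:240]=c3;o[420:,260:500]=c4
cv2.imwrite('pics/c.png',o)
E
```

```text
pin [ 0.5059 -0.2829  0.0952] [ 0.505  -0.2821  0.095 ] [ 0.5068 -0.2838  0.095 ]
green [ 0.4885 -0.3735  0.077 ] [ 0.4798 -0.3972  0.05  ] [ 0.4924 -0.3826  0.05  ]
purple [ 0.4196 -0.2823  0.06  ] [ 0.4145 -0.2884  0.05  ] [ 0.4216 -0.2858  0.05  ]
shaft [ 0.5232 -0.1517  0.0943] [ 0.5206 -0.1528  0.09  ] [ 0.5257 -0.1536  0.09  ]
hub [0.5212 0.1147 0.1129] [0.5154 0.1122 0.1   ] [0.5257 0.1153 0.1   ]
fork [0.5538 0.2212 0.0458] [0.5583 0.2237 0.062 ] [0.5497 0.2171 0.062 ]
[[425.3073 142.8575]
 [629.3883 343.4041]] [[222.8879 428.1033]
 [-99.0518 365.8397]]
```

View pics/c.png

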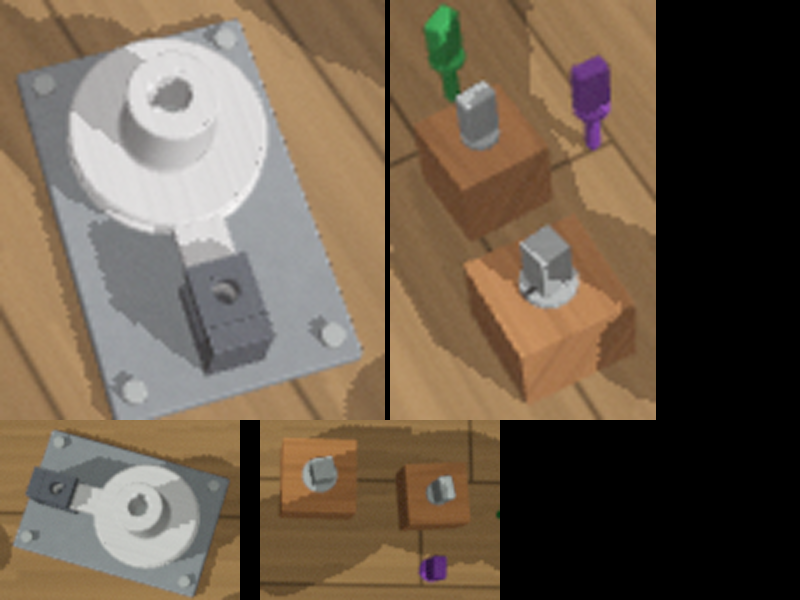

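```bash
cat >> h.py <<'E'
def st():
    s=get_state();print('t',round(s['clock'],2),'tcp',np.round(s['tcp_pos'],4),'F',np.round(s['wrist_force'],1),'M',np.round(s['ft_torque'],2),'gap',round(s['finger_gap'],4),'j',np.round(s['joint_pos'],2));return s
def to(p,yaw=None,cur=None):
    """shift/turn in tool axes from current measured pose; yaw = heading (deg) of jaw axis y, tool down"""
    s=get_state();T=rot(s['orientation']);p0=s['tcp_pos']
    sh=T.T@(np.array(p)-p0)*100
    if yaw is None: G=T
    else:
        best=None
        for w in (yaw,yaw+180):
            a=np.radians(w);y=np.array([np.cos(a),np.sin(a),0]);z=np.array([0,0,-1.]);x=np.cross(y,z)
            G=np.stack([x,y,z],1);r=R.from_matrix(T.T@G).as_rotvec(degrees=True)
            if best is None or np.linalg.norm(r)<np.linalg.norm(best): best=r
        print('turn',np.round(best,2),'alt',np.round(best[2]-np.sign(best[2])*180,1))
    print('shift cm',np.round(sh,2),'rows',np.linalg.norm(sh)/4.17);return sh
E
python3 - <<'E'
from h import *
np.set_printoptions(precision=4,suppress=True)
s=st();w=camera_info('wrist');T=rot(s['orientation']);print(T)
print('cam in tool',T.T@(w['xyz']-s['tcp_pos']),'\n',T.T@rot(w['attitude']),w['K'][0,0], grip_point_offset if 'grip_point_offset' in globals() else '')
sc,t=camera_info('scene'),camera_info('top')
for n,a,b,z in [('hub',(284.1,257.1),(174.5,188.5),.1),('fork',(300.1,313.1),(133.5,179),.062)]:
    print(n,tri([(sc,*a),(t,*b)]),back(sc,*a,z),back(t,*b,z))
to([.45,.16,.30],73)
E
```

```text
t 0.6 tcp [0.177  0.5472 0.2314] F [-0.5 -0.6  0.3] M [-0.06  0.02  0.02] gap 0.0853 j [1.12 0.31 0.05 1.3  0.   1.43]
[[-0.9515  0.3077  0.0001]
 [ 0.3077  0.9515  0.0002]
 [-0.      0.0002 -1.    ]]
cam in tool [ 0.0661 -0.0001 -0.1423] 
 [[ 0.     -0.9649 -0.2626]
 [ 1.      0.0002 -0.0005]
 [ 0.0005 -0.2626  0.9649]] 325.07123520223644 0.0187
hub [0.5214 0.1154 0.0987] [0.5206 0.117  0.1   ] [0.5224 0.1141 0.1   ]
fork [0.5479 0.2179 0.0616] [0.5461 0.2197 0.062 ] [0.5498 0.2159 0.062 ]
turn [ 0.01  0.   -0.92] alt 179.1
shift cm [-37.89 -28.43  -6.87] rows 11.47929417929309
```

>>> send_rows(
  series=[-3.2,-1.9,-0.2,0,0,0,1,-6.4,-3.8,-0.4,0,0,0,1,-9.6,-5.7,-0.6,0,0,0,1,-12.8,-7.6,-0.8,0,0,0,1,-16,-9.5,-1,0,0,0,1,-19.2,-11.3,-1.2,0,0,0,1,-22.4,-13.2,-1.4,0,0,0,1,-25.6,-15.1,-1.6,0,0,0,1,-28.8,-17,-1.8,0,0,0,1,-32,-18.9,-2,0,0,0,1],
)

```text
clock: 1.43
tcp_pos: [0.4242, 0.2673, 0.2517]
orientation: [0.0, 0.156, 0.988, 0.0]
wrist_force: [0.4, 0.7, -0.1]
finger_gap: 0.0857
```

>>> send_rows(
  series=[-3.2,-1.9,-0.2,0,0,0,1,-6.4,-3.8,-0.4,0,0,0,1,-9.6,-5.7,-0.6,0,0,0,1,-12.5,-7.4,-0.8,0,0,0,1,-12.5,-7.4,-0.8,0,0,0,1,-12.5,-7.4,-0.8,0,0,0,1],
)

```text
clock: 1.93
tcp_pos: [0.5205, 0.1584, 0.259]
orientation: [-0.0, 0.158, 0.988, 0.0]
wrist_force: [-0.6, 0.6, -0.2]
finger_gap: 0.0853
```

Run:
```python
from h import *
s=st();i,im=snap('wrist',f='w1.png',k=1.5)
print(np.round(proj(i,[[.5215,.1154,.1],[.548,.218,.062]]),1))
for l in("hub_mouth","fork_hole"):
    for d in silhouettes('wrist',l)[:2]:print(l,d['p'],d['box'])
to([.47,-.25,.27],90)
```

```text
t 1.93 tcp [0.5205 0.1584 0.259 ] F [-0.6  0.6 -0.2] M [0.06 0.04 0.03] gap 0.0853 j [0.15 0.25 0.02 1.35 0.   0.46]
[[215.7 193.1]
 [319.  177.9]]
hub_mouth 0.84 [170.2, 126.4, 153.1, 107.0]
fork_hole 0.66 [158.3, 103.1, 192.4, 129.9]
turn [ 1.000e-02 -4.000e-02 -1.787e+01] alt 162.1
shift cm [ -7.97 -40.57  -1.08] rows 9.918816348265572
```

View pics/w1.png

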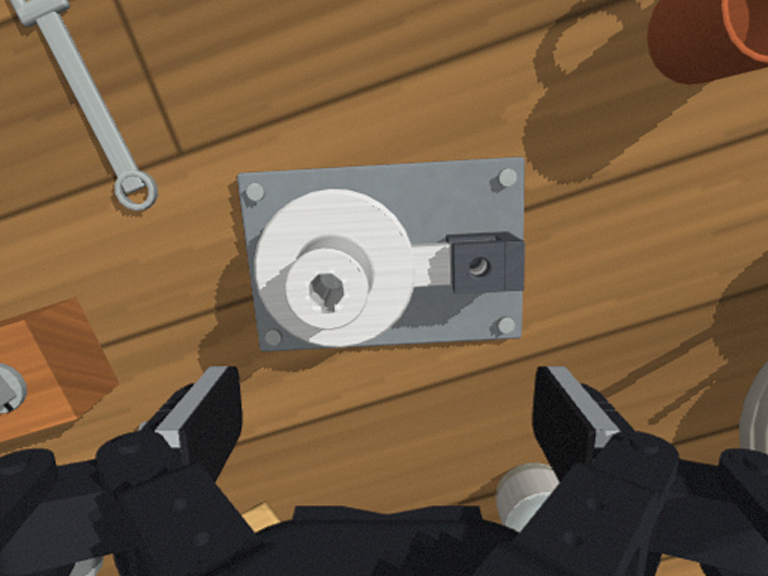

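>>> send_rows(
  series=[-1.1,-3.8,0,0,0,-2,1,-2.3,-7.6,0,0,0,-4,1,-3.4,-11.5,0,0,0,-6,1,-4.5,-15.3,0,0,0,-8,1,-5.6,-19.1,0,0,0,-10,1,-6.8,-22.9,0,0,0,-12,1,-7.9,-26.7,0,0,0,-14,1,-9,-30.5,0,0,0,-16,1,-10.2,-34.4,0,0,0,-18,1,-11.3,-38.2,0,0,0,-18,1],
)

```text
clock: 2.92
tcp_pos: [0.5093, -0.2385, 0.2597]
orientation: [0.0, -0.003, 1.0, -0.0]
wrist_force: [0.7, -0.2, -0.7]
finger_gap: 0.0855
```

>>> send_rows(
  series=[0,0,0,0,0,0,1,0,0,0,0,0,0,1,0,0,0,0,0,0,1],
)

```text
clock: 3.17
tcp_pos: [0.5093, -0.237, 0.2592]
orientation: [-0.0, -0.001, 1.0, 0.0]
wrist_force: [-0.9, 0.2, -0.4]
finger_gap: 0.0856
```

Run:
```python
from h import *
s=st();i,im=snap('wrist',f='w2.png',k=1.5)
print(np.round(proj(i,[[.506,-.283,.107],[.5235,-.152,.108]]),1))
for l in("pin_tab","shaft_head"):
    for d in silhouettes('wrist',l)[:3]:
        v,u=np.nonzero(d['pixels']);print(l,d['p'],d['box'],u.mean(),v.mean(),back(i,u.mean(),v.mean(),.09))
```

```text
t 3.17 tcp [ 0.5093 -0.237   0.2592] F [-0.9  0.2 -0.4] M [-0.    0.01  0.04] gap 0.0856 j [-0.58  0.28  0.07  1.36  0.   -0.58]
[[208.1 176.6]
 [348.6 195.5]]
pin_tab 0.67 [80.9, 163.4, 51.3, 59.0] 105.87354260089685 194.70762331838566 [ 0.52819131 -0.38786507  0.09      ]
pin_tab 0.57 [194.4, 153.2, 26.9, 33.3] 207.09549795361528 171.4542974079127 [ 0.50448861 -0.28644178  0.09      ]
pin_tab 0.56 [238.4, 47.2, 78.1, 37.7] 284.18157543391186 65.36582109479306 [ 0.40765204 -0.21361701  0.09      ]
shaft_head 0.91 [319.3, 165.2, 41.8, 43.9] 339.87047756874097 187.97467438494934 [ 0.52078179 -0.15593075  0.09      ]
```

View pics/w2.png

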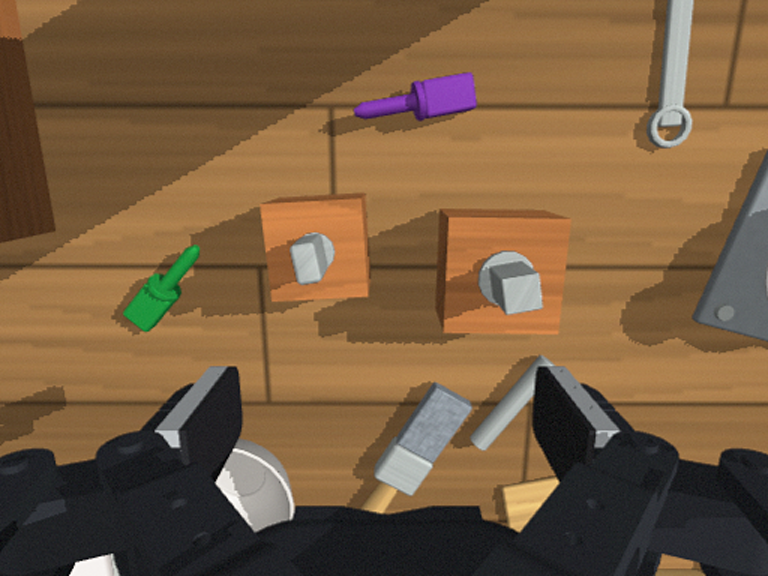

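```bash
cat >> h.py <<'E'
from scipy.optimize import minimize
def parts(kind,x,y,yaw,zm):
    """list of vertex sets (convex parts) of pin/spindle above the block; zm= z of named point"""
    lx,ly,rf,zt,zb=dict(pin=(.013,.008,.014,-.020,-.025),shaft=(.012,.012,.020,-.020,-.026))[kind]
    c,s=np.cos(yaw),np.sin(yaw)
    b=np.array([[a*lx,d*ly,e*.020] for e in(1,-1) for a,d in((1,1),(1,-1),(-1,-1),(-1,1))])
    t=np.linspace(0,2*np.pi,33);f=np.concatenate([np.c_[rf*np.cos(t),rf*np.sin(t),0*t+z] for z in(zt,zb)])
    M=np.array([[c,-s,0],[s,c,0],[0,0,1]]);o=[x,y,zm]
    return b@M.T+o,f@M.T+o
def fit(kind,i,mask,x,y,zm,S=4):
    tgt=cv2.resize(mask.astype(np.float32),None,fx=S,fy=S,interpolation=cv2.INTER_LINEAR)>.5
    def cost(p):
        m=np.zeros(tgt.shape,np.uint8)
        for P in parts(kind,p[0]/1000,p[1]/1000,np.radians(p[2]),zm):
            u=(proj(i,P)+.5)*S-.5;cv2.fillConvexPoly(m,cv2.convexHull((u*16).astype(np.int32)),1,shift=4)
        m=m>0;return 1-(m&tgt).sum()/max(1,(m|tgt).sum())
    best=None
    for a in range(-90,90,15):
        r=minimize(cost,[x*1000,y*1000,a],method='Nelder-Mead',options=dict(initial_simplex=np.array([[x*1000,y*1000,a],[x*1000+5,y*1000,a],[x*1000,y*1000+5,a],[x*1000,y*1000,a+12]])))
        if best is None or r.fun<best.fun: best=r
    print(kind,'x,y mm, yaw',np.round(best.x,2),'1-IoU',round(best.fun,3));return best.x
def draw(im,i,kind,p,zm,k=4):
    for P in parts(kind,p[0]/1000,p[1]/1000,np.radians(p[2]),zm):
        u=(((proj(i,P)+.5)*k-.5)*16).astype(np.int32);n=len(u)//2
        cv2.polylines(im,[u[:n]],True,(0,0,255),1,cv2.LINE_AA,4);cv2.polylines(im,[u[n:]],True,(0,255,255),1,cv2.LINE_AA,4)
E
python3 - <<'E'
from h import *
i=camera_info('wrist');im=cv2.imread('pics/raw_w2.png');k=4
big=cv2.resize(im,None,fx=k,fy=k,interpolation=cv2.INTER_CUBIC)
for kind,l,u0,x,y,zm in(('pin','pin_tab',207,.506,-.283,.087),('shaft','shaft_head',340,.521,-.154,.088)):
    d=min(silhouettes('wrist',l),key=lambda d:abs(d['box'][0]+d['box'][2]/2-u0))
    p=fit(kind,i,d['pixels'],x,y,zm);draw(big,i,kind,p,zm,k)
cv2.imwrite('pics/f2.png',np.hstack([big[500:1000,700:1000],big[500:1000,1150:1550]]))
# hub/fork in w1: tool pose then unknown now -> skip
E
```

```text
pin x,y mm, yaw [ 5.0640e+02 -2.8788e+02  1.1000e-01] 1-IoU 0.141
shaft x,y mm, yaw [ 524.15 -152.17  -75.32] 1-IoU 0.048
```

View pics/f2.png

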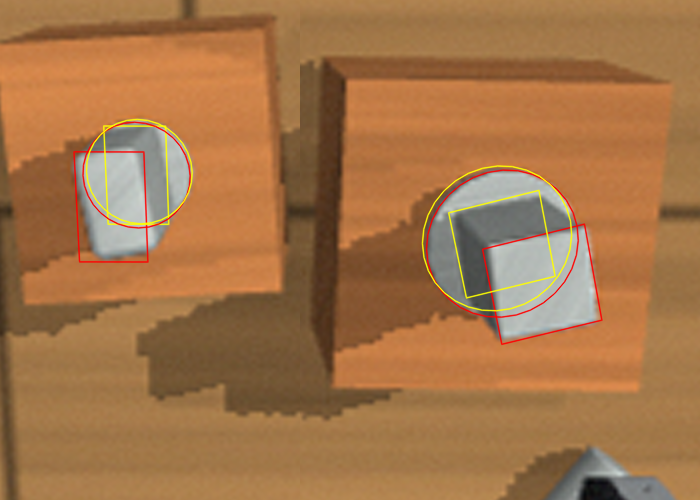

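>>> send_rows(
  series=[0.1,-1.3,2,0,0,-3.5,1,0.2,-2.5,4,0,0,-7,1,0.3,-3.8,6,0,0,-10.5,1,0.3,-5,8,0,0,-14,1,0.3,-5,8.5,0,0,-14,1,0.3,-5,8.5,0,0,-14,1,0.3,-5,8.5,0,0,-14,1],
)

```text
clock: 4.0
tcp_pos: [0.5066, -0.2873, 0.1748]
orientation: [0.0, -0.122, 0.993, 0.0]
wrist_force: [0.4, -0.1, -1.3]
finger_gap: 0.0854
```

Run:
```python
from h import *
s=st();i,im=snap('wrist',f='w3.png');k=4
big=cv2.resize(im,None,fx=2,fy=2,interpolation=cv2.INTER_CUBIC)
for d in silhouettes('wrist','pin_tab'):
    print(d['p'],d['box'])
    v,u=np.nonzero(d['pixels']);q=back(i,u.mean(),v.mean(),.09)
    if np.hypot(q[0]-.506,q[1]+.287)<.02:
        p=fit('pin',i,d['pixels'],.506,-.287,.087);draw(big,i,'pin',p,.087,2)
draw(big,i,'pin',[505.6,-287,14],.087,2)
cv2.imwrite('pics/f3.png',big[200:600,200:800])
# hub, fork from w1
s1p=np.array([.5205,.1584,.259]);T1=rot(np.array([0,.158,.988,0])/np.hypot(.158,.988))
T=rot(s['orientation']);C=T.T@rot(i['attitude']);o=T.T@(i['xyz']-s['tcp_pos'])
class I(dict):pass
q=R.from_matrix(T1@C).as_quat();j=dict(K=i['K'],xyz=s1p+T1@o,attitude=[q[3],q[0],q[1],q[2]])
w=cv2.imread('pics/raw_w1.png');g=cv2.cvtColor(w,cv2.COLOR_BGR2GRAY)
m=(g[165:190,307:335]<35).astype(np.uint8)
print('fork dark px',m.sum(),cv2.moments(m,True)['m10']/max(1,m.sum())+307,cv2.moments(m,True)['m01']/max(1,m.sum())+165)
c=cv2.HoughCircles(cv2.resize(g[160:225,180:260],None,fx=4,fy=4,interpolation=cv2.INTER_CUBIC),cv2.HOUGH_GRADIENT,1,40,param1=80,param2=20,minRadius=80,maxRadius=130)
print(None if c is None else (c[0][:4]+.0))
if c is not None: print([np.round(back(j,180+a/4,160+b/4,.1),4) for a,b,_ in c[0][:3]])
print(back(j,320,177.3,.062),back(j,218,192,.1))
```

```text
t 4.0 tcp [ 0.5066 -0.2873  0.1748] F [ 0.4 -0.1 -1.3] M [-0.01 -0.01  0.  ] gap 0.0854 j [-0.65  0.35 -0.04  1.18  0.   -0.9 ]
0.85 [241.2, 171.7, 35.0, 50.5]
pin x,y mm, yaw [ 504.96 -288.11   11.84] 1-IoU 0.086
0.84 [71.2, 155.7, 84.3, 59.8]
0.75 [316.9, 70.9, 99.7, 34.3]
fork dark px 3 325.0 176.66666666666666
[[147.5 127.5 106. ]]
[array([0.5205, 0.1168, 0.1   ])]
[0.54759334 0.21897114 0.062     ] [0.52094217 0.11778759 0.1       ]
```

View pics/f3.png

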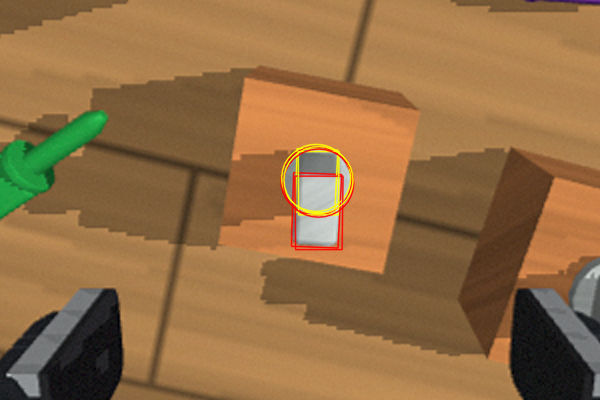

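>>> send_rows(
  series=[0.1,0,3,0,0,0,1,0.1,0,6,0,0,0,1,0.1,0,8.5,0,0,0,1,0.1,0,10,0,0,0,1,0.1,0,10.4,0,0,0,1,0.1,0,10.4,0,0,0,1,0.1,0,10.4,0,0,0,0,0.1,0,10.4,0,0,0,0,0.1,0,10.4,0,0,0,0,0.1,0,10.4,0,0,0,0],
  newtons=60,
)

```text
clock: 4.93
tcp_pos: [0.5063, -0.289, 0.0716]
orientation: [0.001, -0.123, 0.992, -0.001]
wrist_force: [-0.1, -0.2, -0.2]
finger_gap: 0.0387
```

>>> send_rows(
  series=[0,0,0,0,0,0,0,0,0,0,0,0,0,0,0,0,0,0,0,0,0,0,0,0,0,0,0,0],
)

```text
clock: 5.27
tcp_pos: [0.5058, -0.2888, 0.0709]
orientation: [0.0, -0.123, 0.992, -0.0]
wrist_force: [-0.8, 0.7, 4.7]
finger_gap: 0.015
```

Run:
```python
from h import *
s=st();print(s['orientation'])
to([.5477,.2185,.17],75.5)
```

```text
t 5.27 tcp [ 0.5058 -0.2888  0.0709] F [-0.8  0.7  4.7] M [0.15 0.13 0.05] gap 0.015 j [-0.66  0.42 -0.2   0.94  0.   -0.9 ]
[ 4.10813376e-04 -1.22513483e-01  9.92466716e-01 -3.09519306e-04]
turn [-0.03  0.05 28.57] alt -151.4
shift cm [-16.4   48.18  -9.93] rows 12.434754009817132
```

>>> send_rows(
  series=[0,0,-2,0,0,0,0,0,0,-5.5,0,0,0,0,0,0,-9.5,0,0,0,0,0,0,-13,0,0,0,0,-1.3,3.7,-13,0,0,0,0,-2.5,7.4,-13,0,0,0,0,-3.8,11.1,-13,0,0,0,0,-5,14.8,-13,0,0,0,0,-6.3,18.5,-13,0,0,0,0,-7.6,22.2,-13,0,0,0,0],
)

```text
clock: 6.1
tcp_pos: [0.5247, -0.0529, 0.1999]
orientation: [-0.0, -0.122, 0.992, 0.0]
wrist_force: [0.9, -0.9, -0.7]
finger_gap: 0.0152
```

>>> send_rows(
  series=[-1.3,3.7,0,0,0,4,0,-2.5,7.4,0,0,0,8,0,-3.8,11.1,0,0,0,12,0,-5,14.8,0,0,0,16,0,-6.3,18.5,0,0,0,20,0,-7.6,22.2,0,0,0,24,0,-8.3,24.5,0,0,0,28,0,-8.8,26,0,0,0,28.6,0,-8.8,26,0,0,0,28.6,0,-8.8,26,0,0,0,28.6,0],
)

```text
clock: 6.93
tcp_pos: [0.5468, 0.2196, 0.1995]
orientation: [-0.001, 0.125, 0.992, -0.0]
wrist_force: [0.2, -0.7, -1.1]
finger_gap: 0.0152
```

Run:
```python
from h import *
s=st();i,im=snap('wrist',f='w4.png',k=1.5)
print(proj(i,[[.5477,.2185,.062],[.521,.1165,.1]]))
to([.5477,.2185,.13],75.5)
```

```text
t 6.93 tcp [0.5468 0.2196 0.1995] F [ 0.2 -0.7 -1.1] M [0.05 0.02 0.04] gap 0.0152 j [ 0.25  0.35  0.02  1.24 -0.    0.5 ]
[[257.22921496 185.14301489]
 [120.5526746  195.90758772]]
turn [-0.06 -0.06  0.03] alt -180.0
shift cm [-0.09  0.01  6.97] rows 1.6706571955592635
```

View pics/w4.png

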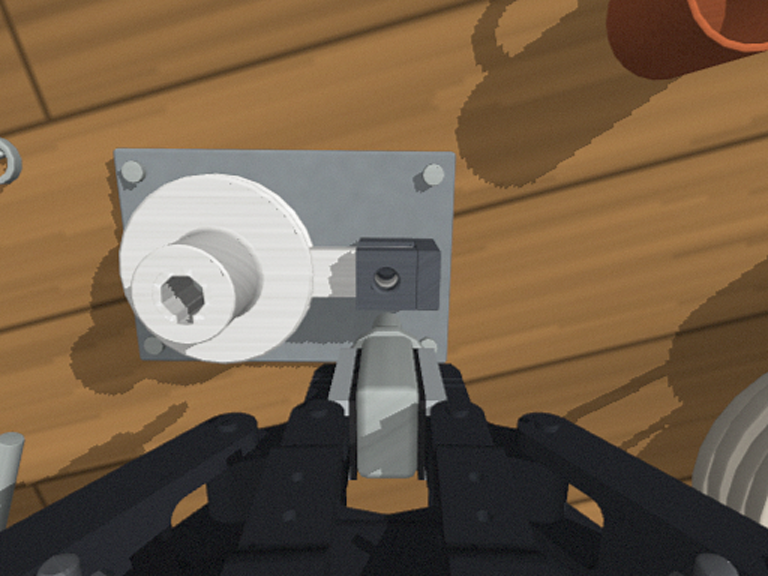

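>>> send_rows(
  series=[-0.2,0,2.5,0,0,0,0,-0.2,0,5,0,0,0,0,-0.2,0,7,0,0,0,0,-0.2,0,8,0,0,0,0,-0.2,0,8.5,0,0,0,0,-0.2,0,9,0,0,0,0,-0.2,0,9.4,0,0,0,0,-0.2,0,9.4,0,0,0,0],
)

```text
clock: 7.65
tcp_pos: [0.5496, 0.2182, 0.1065]
orientation: [0.0, 0.127, 0.992, 0.0]
wrist_force: [0.1, 0.5, -0.2]
finger_gap: 0.0155
```

Run:
```python
from h import *
st()
```

```text
t 7.65 tcp [0.5496 0.2182 0.1065] F [ 0.1  0.5 -0.2] M [-0.03  0.    0.02] gap 0.0155 j [ 0.24  0.41 -0.13  1.03  0.    0.5 ]
```

>>> send_rows(
  series=[0,0,0.5,0,0,0,0,0,0,1,0,0,0,0,0,0,1.5,0,0,0,0,0,0,2,0,0,0,0,0,0,2.5,0,0,0,0,0,0,3,0,0,0,0,0,0,3.4,0,0,0,0,0,0,3.6,0,0,0,0,0,0,3.6,0,0,0,0],
)

```text
clock: 8.4
tcp_pos: [0.5492, 0.2184, 0.071]
orientation: [0.0, 0.126, 0.992, 0.0]
wrist_force: [-2.6, -1.1, 3.9]
finger_gap: 0.0153
```

Run:
```python
from h import *
st()
```

```text
t 8.4 tcp [0.5492 0.2184 0.071 ] F [-2.6 -1.1  3.9] M [-0.11  0.42 -0.03] gap 0.0153 j [ 0.24  0.44 -0.18  0.95  0.    0.5 ]
```

>>> send_rows(
  series=[0,0,0.1,0,0,0,0,0,0,0.2,0,0,0,0,0,0,0.3,0,0,0,0,0,0,0.3,0,0,0,0],
)

```text
clock: 8.73
tcp_pos: [0.5492, 0.2184, 0.0709]
orientation: [0.001, 0.126, 0.992, 0.0]
wrist_force: [-9.4, -3.4, 22.2]
finger_gap: 0.0153
```

Run:
```python
from h import *
st()
```

```text
t 8.73 tcp [0.5492 0.2184 0.0709] F [-9.4 -3.4 22.2] M [-0.6   1.91 -0.04] gap 0.0153 j [ 0.24  0.44 -0.18  0.95 -0.    0.5 ]
```

>>> send_rows(
  series=[0,0,-0.3,0,0,0,0,0,0,-0.3,0,0,0,0.6,0,0,-0.3,0,0,0,0.6,0,0,-0.3,0,0,0,0.6,0,0,-0.3,0,0,0,0.6,0,0,-0.3,0,0,0,0.6,0,0,-2,0,0,0,0.6,0,0,-5,0,0,0,0.6,0,0,-9,0,0,0,0.6,0,0,-13,0,0,0,0.6],
)

```text
clock: 9.57
tcp_pos: [0.5482, 0.2181, 0.1973]
orientation: [-0.002, 0.126, 0.992, -0.001]
wrist_force: [1.1, 0.2, -0.2]
finger_gap: 0.0513
```

>>> send_rows(
  series=[0,-3.5,-2,0,0,0,0.6,0,-7,-4,0,0,0,0.6,0,-9,-5,0,0,0,0.6,0,-9,-5,0,0,0,0.6,0,-9,-5,0,0,0,0.6],
)

```text
clock: 9.98
tcp_pos: [0.5272, 0.1305, 0.248]
orientation: [0.001, 0.127, 0.992, 0.0]
wrist_force: [0.8, 0.1, -0.2]
finger_gap: 0.0515
```

Run:
```python
from h import *
s=st();i,im=snap('wrist');np.save('i5.npy',i,allow_pickle=True);cv2.imwrite('pics/raw_w5.png',im)
P=proj(i,[[.5482,.2184,.107],[.521,.1165,.1],[.521,.1165,.1]]);print(P)
u,v=map(int,P[1]);x0,y0=u-60,v-60
cv2.imwrite('pics/w5.png',cv2.resize(im[y0:y0+120,x0:x0+200],None,fx=4,fy=4,interpolation=cv2.INTER_CUBIC));print(x0,y0)
to([.52,-.15,.26],105)
```

```text
t 9.98 tcp [0.5272 0.1305 0.248 ] F [ 0.8  0.1 -0.2] M [0.01 0.03 0.03] gap 0.0515 j [ 0.09  0.25 -0.01  1.32  0.    0.35]
[[358.99622722 180.54559027]
 [241.24332409 178.25986832]
 [241.24332409 178.25986832]]
181 118
turn [ 3.000e-02  1.000e-02 -2.957e+01] alt 150.4
shift cm [ -6.41 -27.39  -1.31] rows 6.753195324275299
```

View pics/w5.png

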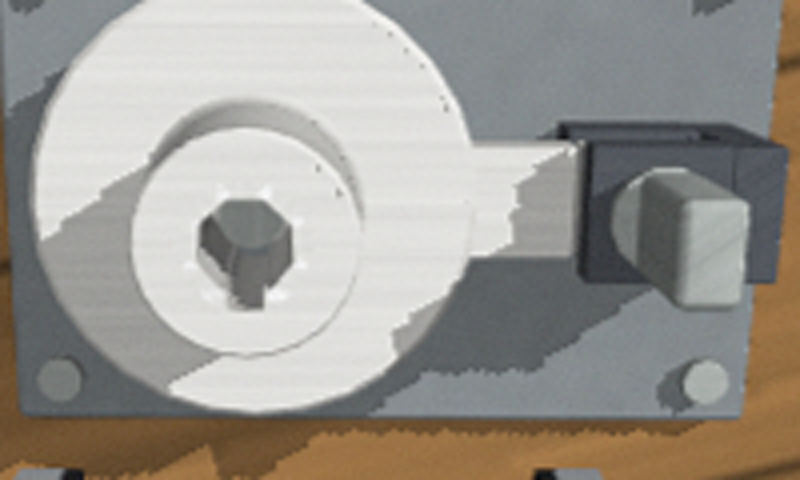

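>>> send_rows(
  series=[-0.9,-3.4,0.5,0,0,-4,0.6,-1.7,-6.9,1,0,0,-8,0.6,-2.6,-10.3,2,0,0,-12,0.6,-3.4,-13.7,3,0,0,-16,0.6,-4.3,-17.2,4.5,0,0,-20,0.6,-5.1,-20.6,6,0,0,-24,0.6,-6,-24,7,0,0,-28,0.6,-6.8,-27.4,7.5,0,0,-29.5,0.6,-6.8,-27.4,7.5,0,0,-29.5,0.6,-6.8,-27.4,7.5,0,0,-29.5,0.6],
)

```text
clock: 10.87
tcp_pos: [0.5234, -0.1515, 0.1701]
orientation: [-0.001, -0.129, 0.992, 0.001]
wrist_force: [-1.1, 0.8, -0.1]
finger_gap: 0.0514
```

Run:
```python
from h import *
s=st();i,im=snap('wrist');cv2.imwrite('pics/raw_w6.png',im)
big=cv2.resize(im,None,fx=3,fy=3,interpolation=cv2.INTER_CUBIC)
d=silhouettes('wrist','shaft_head')[0];print(d['p'],d['box'])
p=fit('shaft',i,d['pixels'],.5242,-.1522,.088);draw(big,i,'shaft',p,.088,3)
u,v=proj(i,[[.5242,-.1522,.088]])[0]*3;u,v=int(u),int(v)
cv2.imwrite('pics/w6.png',big[max(0,v-220):v+220,max(0,u-250):u+250])
to([p[0]/1000,p[1]/1000,.0715],p[2])
```

```text
t 10.87 tcp [ 0.5234 -0.1515  0.1701] F [-1.1  0.8 -0.1] M [ 0.03  0.03 -0.  ] gap 0.0514 j [-0.43  0.28 -0.15  1.14  0.   -0.69]
0.76 [228.1, 168.7, 53.3, 58.6]
shaft x,y mm, yaw [ 523.79 -152.74   10.56] 1-IoU 0.063
turn [ 1.400e-01  2.000e-02 -8.555e+01] alt 94.5
shift cm [ 0.06 -0.3   9.98] rows 2.3935723560249937
```

View pics/w6.png

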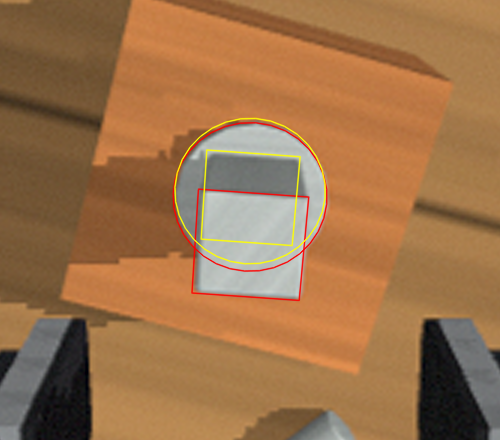

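>>> send_rows(
  series=[0,-0.2,3,0,0,1,0.6,0,-0.2,6,0,0,1,0.6,0,-0.2,8.5,0,0,1,0.6,0,-0.2,9.8,0,0,1,0.6,0,-0.2,9.8,0,0,1,0.6,0,-0.2,9.8,0,0,1,0.6,0,-0.2,9.8,0,0,1,0,0,-0.2,9.8,0,0,1,0,0,-0.2,9.8,0,0,1,0,0,-0.2,9.8,0,0,1,0],
  newtons=100,
)

```text
clock: 11.8
tcp_pos: [0.5258, -0.1529, 0.0762]
orientation: [0.002, -0.122, 0.993, -0.0]
wrist_force: [0.5, 2.1, 5.7]
finger_gap: 0.0226
```

>>> send_rows(
  series=[0,0,0,0,0,0,0,0,0,0,0,0,0,0,0,0,0,0,0,0,0],
)

```text
clock: 12.05
tcp_pos: [0.5257, -0.1529, 0.0762]
orientation: [0.002, -0.122, 0.993, -0.0]
wrist_force: [0.2, 2.8, 6.0]
finger_gap: 0.023
```

Run:
```python
from h import *
s=st();T=rot(s['orientation']);print(np.degrees(np.arctan2(T[1,1],T[0,1])))
to([.5212,.1173,.24],75)
```

```text
t 12.05 tcp [ 0.5257 -0.1529  0.0762] F [0.2 2.8 6. ] M [0.49 0.09 0.05] gap 0.023 j [-0.43  0.35 -0.29  0.92  0.   -0.67]
104.00084467718371
turn [-1.0e-02  2.1e-01  2.9e+01] alt -151.0
shift cm [ -6.16  26.31 -16.39] rows 7.5789250439920055
```

>>> send_rows(
  series=[0,0,-2,0,0,0,0,0,0,-5.5,0,0,0,0,0,0,-9.5,0,0,0,0,0,0,-13,0,0,0,0,-0.6,2.6,-15,0,0,4,0,-1.4,6,-16.4,0,0,8,0,-2.2,9.4,-16.4,0,0,12,0,-3,12.8,-16.4,0,0,16,0,-3.8,16.2,-16.4,0,0,20,0,-4.7,19.6,-16.4,0,0,24,0],
)

```text
clock: 12.88
tcp_pos: [0.5221, 0.05, 0.2387]
orientation: [0.0, 0.089, 0.996, -0.0]
wrist_force: [0.1, -1.2, -2.4]
finger_gap: 0.0227
```

Run:
```python
from h import *
s=st();T=rot(s['orientation']);print(np.degrees(np.arctan2(T[1,1],T[0,1])))
to([.5228,.1171,.24],75)
```

```text
t 12.88 tcp [0.5221 0.05   0.2387] F [ 0.1 -1.2 -2.4] M [ 0.   -0.11  0.  ] gap 0.0227 j [-0.06  0.21 -0.07  1.29 -0.    0.12]
79.73786292636431
turn [0.   0.03 4.74] alt -175.3
shift cm [ 1.12  6.62 -0.13] rows 1.6105315989909363
```

>>> send_rows(
  series=[0.5,3,0,0,0,3,0,1,6,0,0,0,5,0,1.1,6.6,0,0,0,5,0,1.1,6.6,0,0,0,5,0,1.1,6.6,0,0,0,5,0,1.1,6.6,0,0,0,5,0],
)

```text
clock: 13.38
tcp_pos: [0.5232, 0.1145, 0.2382]
orientation: [-0.0, 0.131, 0.991, -0.0]
wrist_force: [0.7, -0.5, -2.5]
finger_gap: 0.0231
```

Run:
```python
from h import *
s=st();T=rot(s['orientation']);print(np.degrees(np.arctan2(T[1,1],T[0,1])))
i,im=snap('wrist',f='w7.png',k=1.5)
# predicted outline: collar underside ring and shaft tip
o=s['tcp_pos']+T[:,0]*.0016
print(proj(i,[o-[0,0,.0142],o-[0,0,.0602],[.5212,.1175,.1]]))
to([.5228,.1171,.24],75)
```

```text
t 13.38 tcp [0.5232 0.1145 0.2382] F [ 0.7 -0.5 -2.5] M [-0.02 -0.03  0.03] gap 0.0231 j [ 0.07  0.23 -0.04  1.29 -0.    0.33]
74.93968982355877
[[258.04444604 235.52798329]
 [258.05655484 208.51399983]
 [260.7539085  180.47937522]]
turn [-0.02 -0.   -0.1 ] alt 179.9
shift cm [ 0.12  0.26 -0.17] rows 0.08062568957703682
```

View pics/w7.png

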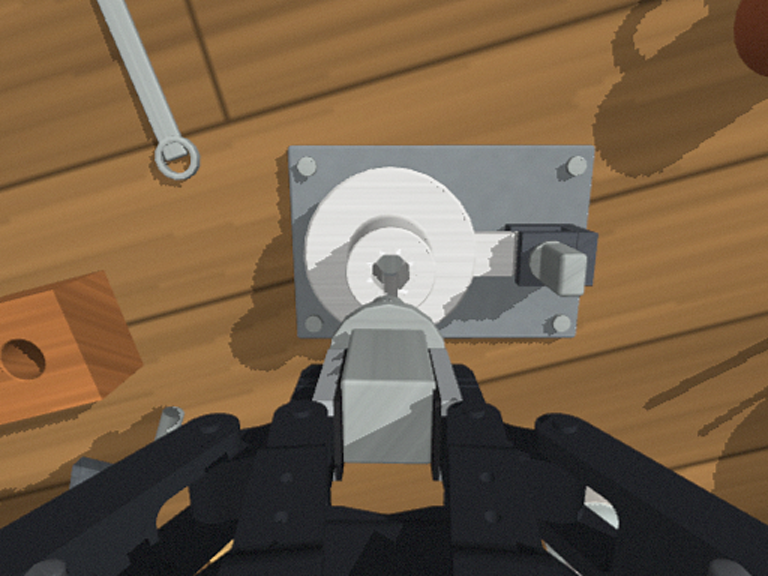

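Run:
```python
from h import *
s=get_state();T=rot(s['orientation']);i=camera_info('wrist')
for e in(0,.0016,.003):
    o=s['tcp_pos']+T[:,0]*e;a=T[:,0]
    z=np.array([0,0,1])
    print(e,[np.round(proj(i,p)[0,1]*1.5,1) for p in(o+a*.02-z*.0142,o+a*.02-z*.0082,o+a*.012+z*(-.0082+.04),o-a*.012+z*(-.0082+.04),o+a*.01-z*.0502)])
im=cv2.imread('pics/raw_w7.png');print(im[185:222,260].mean(1).astype(int));print(im[222:316,260].mean(1).astype(int))
```

```text
0 [np.float64(302.1), np.float64(307.3), np.float64(385.4), np.float64(469.6), np.float64(300.7)]
0.0016 [np.float64(297.5), np.float64(302.6), np.float64(379.5), np.float64(464.3), np.float64(296.9)]
0.003 [np.float64(293.4), np.float64(298.4), np.float64(374.3), np.float64(459.5), np.float64(293.7)]
[105 108 109 106 108 110 107 109 108 108 107 108 118 126 116 152 134 139
 187 182 173 172 168 165 169 170 169 170 165 164 163 170 171 175 142 123
 123]
[123 128 126 124 125 126 124 126 124 126 127 129 126 123 126 126 125 126
 127 128 127 127 129 125 124 130 126 126 127 129 125 146 176 183 178 175
 169 172 169 172 170 170 170 170 170 171 170 172 171 174 174 175 174 174
 175 179 176 178 177 181 133 118 118 118 116 119 116 114 118 118 116 118
 122 118 115 115 116 113 117 116 117 118 116 117 120 118  99 105 102 102
 104 105 101 102]
```

>>> send_rows(
  series=[0.1,0.3,2,0,0,0,0,0.1,0.3,5,0,0,0,0,0.1,0.3,7,0,0,0,0,0.1,0.3,7.6,0,0,0,0,0.1,0.3,8,0,0,0,0,0.1,0.3,8.4,0,0,0,0,0.1,0.3,8.7,0,0,0,0,0.1,0.3,8.7,0,0,0,0],
)

```text
clock: 14.1
tcp_pos: [0.5238, 0.1178, 0.1519]
orientation: [0.001, 0.131, 0.991, -0.001]
wrist_force: [0.3, -2.8, -5.3]
finger_gap: 0.0226
```

Run:
```python
from h import *
st()
```

```text
t 14.1 tcp [0.5238 0.1178 0.1519] F [ 0.3 -2.8 -5.3] M [-0.83 -0.03  0.01] gap 0.0226 j [ 0.07  0.28 -0.2   1.09 -0.    0.34]
```

>>> send_rows(
  series=[0,-0.05,0.4,0,0,0,0,0,-0.05,0.7,0,0,0,0,0,-0.05,1,0,0,0,0,0,-0.05,1,0,0,0,0],
)

```text
clock: 14.43
tcp_pos: [0.5231, 0.1177, 0.141]
orientation: [0.0, 0.131, 0.991, -0.0]
wrist_force: [0.4, -4.0, -4.7]
finger_gap: 0.0226
```

Run:
```python
from h import *
st()
```

```text
t 14.43 tcp [0.5231 0.1177 0.141 ] F [ 0.4 -4.  -4.7] M [-1.1  -0.14 -0.02] gap 0.0226 j [ 0.07  0.28 -0.22  1.07 -0.    0.33]
```

>>> send_rows(
  series=[0,-0.05,0.5,0,0,0,0,0,-0.05,1,0,0,0,0,0,-0.05,1.5,0,0,0,0,0,-0.05,1.9,0,0,0,0,0,-0.05,2.2,0,0,0,0,0,-0.05,2.5,0,0,0,0,0,-0.05,2.5,0,0,0,0],
)

```text
clock: 15.02
tcp_pos: [0.5232, 0.1176, 0.1167]
orientation: [0.001, 0.131, 0.991, -0.0]
wrist_force: [-0.8, -3.8, 3.8]
finger_gap: 0.0227
```

Run:
```python
from h import *
st()
```

```text
t 15.02 tcp [0.5232 0.1176 0.1167] F [-0.8 -3.8  3.8] M [-1.1   0.13  0.05] gap 0.0227 j [ 0.07  0.3  -0.26  1.01 -0.    0.33]
```

>>> send_rows(
  series=[0,0,0.1,0,0,0,0,0,0,0.2,0,0,0,0,0,0,0.3,0,0,0,0,0,0,0.4,0,0,0,0,0,0,0.5,0,0,0,0,0,0,0.5,0,0,0,0],
)

```text
clock: 15.52
tcp_pos: [0.5234, 0.1176, 0.1142]
orientation: [0.001, 0.131, 0.991, 0.0]
wrist_force: [-5.7, -5.2, 19.8]
finger_gap: 0.0229
```

Run:
```python
from h import *
st()
```

```text
t 15.52 tcp [0.5234 0.1176 0.1142] F [-5.7 -5.2 19.8] M [-1.21  1.39 -0.05] gap 0.0229 j [ 0.07  0.3  -0.27  1.   -0.    0.33]
```

>>> send_rows(
  series=[0,0,0.1,0,0,0,0,0,0,0.2,0,0,0,0,0,0,0.2,0,0,0,0,0,0,0.2,0,0,0,0,0,0,0.2,0,0,0,0,0,0,0.2,0,0,0,0],
)

```text
clock: 16.02
tcp_pos: [0.5234, 0.1176, 0.1141]
orientation: [0.002, 0.131, 0.991, 0.0]
wrist_force: [-10.6, -6.1, 33.4]
finger_gap: 0.0226
```

Run:
```python
from h import *
st()
a=read_camera('scene');w=read_camera('wrist');st()
o=np.zeros((600,800,3),np.uint8);o[:384,:400]=w[:,56:456];o[:384,400:]=cv2.resize(a[225:353,230:363],(400,384),interpolation=cv2.INTER_CUBIC)
o[384:,:400]=cv2.resize(a[80:210,170:410],(400,216));cv2.imwrite('pics/end.png',o)
```

```text
t 16.02 tcp [0.5234 0.1176 0.1141] F [-10.6  -6.1  33.4] M [-1.38  2.4   0.01] gap 0.0226 j [ 0.07  0.3  -0.27  1.   -0.    0.33]
t 16.12 tcp [0.5234 0.1176 0.1141] F [-11.5  -5.9  32.7] M [-1.28  2.39  0.07] gap 0.0228 j [ 0.07  0.3  -0.27  1.   -0.    0.33]
```

View pics/end.png

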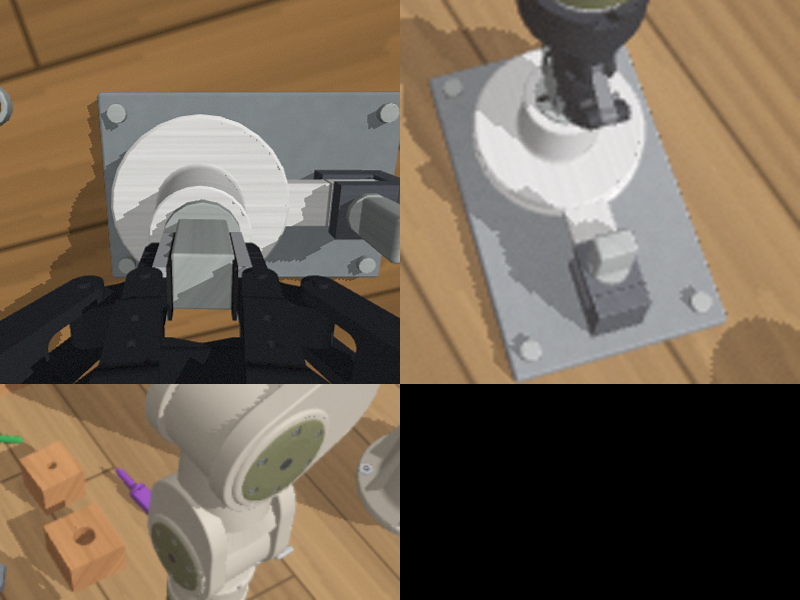

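```bash
python3 -c "
from h import *
print(hand_in());st()"
```

```text
the job is handed in; nothing more can be done
None
the job is handed in; nothing more can be done
```

The job is done and handed in at about 16 s of the 69 s allowed.

**Pin:** I put the steel-coloured pin into the fork first. It stopped hard under a push of about 22 N, at tool height 0.0709 m. That is the height it had with its flange on its block, which is as tall as the fork. The last scene picture still shows it fully in.

**Spindle:** I then turned the spindle about 29° in the grip and lowered it into the hub. The key passed the mouth with no upward force. I pushed against the spring until the collar stopped hard at tool height 0.1141 m; I expected 0.1142 m. The arm is still gripping it (finger opening 22.7 mm) and pressing down with about 33 N.

**Checks:** No check failed. A few limits on them:
- **Side force:** about 11 N remained on the tool at the end, well below the limits.
- **Key direction:** I took it from the head's angle and the stated 45° limit, with the collar mark seen only roughly in the scene picture. The key dropping in without force confirmed it.
- **Other things on the bench:** in the last picture both blocks and the green and purple look-alikes appear where they were, though I did not measure them.

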